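# Push the swatch tin home between two freshly glued guide rails

## Task

The swatch tin stands skewed in front of its storage bay. Without gripping or lifting it, push it with the fingertips until it is lined up with the bay, then push it down the lane between the two guide rails until it stands straight against the end stop. The glue under the rails is still setting, so neither the tin nor the robot may touch either rail; leave the other things where they stand, and end clear of everything.

Things in the scene. Friction and masses are not known exactly. Their poses are not given: they have to be found in the camera images.
- tin: closed metal tin (lid fixed shut), 0.2 to 0.5 kg, loose. Origin: centre of its underside; x across its depth, y along its width, z up; latch side -x faces out of the bay, to the robot. Body: x -50 to 51 mm, y -75 to 75 mm, 48 mm high. Lid overhangs from z = 38 to 52 mm: x -52 to 53, y -78 to 78 mm
- bay: fixed storage bay on the bare worktop: two low parallel rails and an end stop, no floor. Origin on the worktop, mid-mouth; x points down the lane to the stop, y to the left rail. Rails' inner faces at y = +85 and -85 mm: 10 mm to spare each side of the tin's body; its lid passes over the rails. Tin's home: axes along the bay's, origin at x = 104, y = 0 mm
- bay_stop (a point): middle of the end stop's front, 16 mm above the worktop, at x = 155 mm, y = 0 of the bay: the face plane of two rubber buffers on a fixed bar, 150 mm wide and 30 mm high. The stop may be touched
- rail_left: left guide rail, fixed in the bay: aluminium angle 185 mm long, 25 mm high, upright web 4 mm thick, and a 3 mm high flange reaching 22 mm outwards, away from the lane. Origin on the worktop at the mouth end of the web's inner face; x along the rail, into the bay. Must not be touched
- rail_right: right guide rail, mirror image of the left one, same origin and axes. Must not be touched
- beaker: bystander: glass beaker, 62 mm wide, 80 mm tall, beside the left rail; loose, origin at the centre of its underside; leave it alone
- flask: bystander: conical glass flask, 65 mm wide, 105 mm tall, beside the right rail; loose, origin at the centre of its underside; leave it alone
- bottle_dropper: bystander: small dropper bottle, 33 mm wide, 102 mm tall, beside the right rail, farther in; loose, origin at the centre of its underside; leave it alone
- brush: bystander: nail brush with a bow handle, 30x85x55 mm, on the worktop to the left of the bay's mouth; loose, origin at the centre of its underside; leave it alone
- watch: bystander: round stopwatch lying flat, 71x59x17 mm, near the right front of the worktop; loose, origin at the centre of its underside; leave it alone
- tape: bystander: roll of tape lying flat, 98 mm wide, 25 mm tall, near the front of the worktop, far left of the tin; loose, origin at the centre of its underside; leave it alone

How it is judged:
By the outcome, as a careful person would: the job done as asked, in the order asked, and still so for the second after the job is handed in, with the robot touching nothing.
It also fails if it takes over 72 s, if anything falls off the work surface, if the arm or the gripper's body presses on something with over 40 N, if the wrist force passes 120 N, or if a joint passes its speed limit or range.

## Robot

A 7-joint arm with a two-finger parallel gripper is mounted at the origin on a cart in front of the work surface, level with it; the furniture and walls round the work are solid. World frame = base frame: x ahead of the robot, y to its left, z up, the work surface at z = 0. Lengths are in m, angles in rad, forces in N, time in s.
With the tool pointing down it reaches from about 0.4 to 0.85 m from the base axis. Payload 4.5 kg.
Tool frame: the origin (TCP) lies at the very end of the fingers, on their centre line; the grasp point (between the pads) lies r.hold_point_z behind it (r.hold_point_z is the distance from the TCP to the grasp point, in m); z points along the fingers, y is the direction in which the jaws open and shut (so a half turn about z gives the same grasp; the last joint's range is limited). The gripper opens to 85 mm and grips with 20 to 120 N. Pads are 22 mm wide; open, the fingers measure 114 mm over their backs; the gripper's body (76 mm by 85 mm) begins 54 mm behind the grasp point. The pads swing forward as they close: fully open they stand 13 mm farther back than shut.
Start: joints at [1.237, 0.689, -0.195, 1.565, 0.157, 0.902, -0.215], TCP at [0.225, -0.583, 0.231] pointing down, gripper open.
Joint ranges: [-3.01, 3.01], [-0.46, 2.08], [-1.47, 1.51], [0.13, 2.56], [-1, 4.14], [0.04, 2.09], [-2.66, 2.66]. Speed limits (rad/s): [2.57, 2.57, 3.14, 3.14, 3.14, 3.14, 3.14].

## Interface

Orientations are given as a rotation vector (axis times angle).
In Python, from workcell import r gives the robot as it stands. Calls block until the motion is done:
- r.move_pose(position, orientation): joint-space move of the TCP to a pose.
- r.servo_line(position, v=0.15, attitude=None): straight line of the TCP; attitude=None keeps the orientation; v is the mean speed in m/s.
- r.movej(angles): joint-space move.
- r.command_gripper(opening): finger opening in m; the grip force is fixed at half the most; returns when the fingers have stopped.
- r.wait(seconds).
- r.solve_ik(position, orientation): joint angles nearest the present ones, or None.
- r.sense(): the state.
- r.snapshot(name): name is "side" or "top"; returns a dict with "pixels" (420x560x3 uint8, red, green, blue), "intrinsics" (3x3 intrinsics, pixels), "world_from_camera" (4x4, takes a point from camera to world coordinates). Camera axes: x right, y down, z forward; pixel columns grow to the right and rows downward; lengths in m; the calibration is good to about 2 mm. A picture is of the moment at which its call begins. There is no depth.
A pose or a line that the arm cannot do raises r.Unreachable and nothing moves.
- r.sign_off(): hands the job in, once; it reports no verdict.
The state is a dict: "time_s": time; "qpos": joint angles; "joint_velocities": joint speeds; "effort": joint torques, N m; "eef_pos": TCP position; "tool_rot": TCP orientation; "wrist_force": force on the tool from outside, world axes, zero at the start; "wrist_torque": the same for the moment, N m; "gripper_width": finger opening in m.
Only numpy, scipy, OpenCV 4.12 (cv2) and the standard library are available. Lean on these libraries where they do the work, as an engineer would, in place of code of your own. Each camera call takes 0.05 s, during which the arm holds its last target.

## Working session

There is one attempt and no reset: what is moved stays moved. The work goes in short steps, each a Python script; the robot and the scene stay as the last script left them, time stands still between calls to the robot, and variables do not carry over. Pictures are saved under pics/ and viewed, and the job is handed in when it is done.

```bash
mkdir -p pics; ls; python3 - <<'E'
from workcell import r
import cv2,numpy as np
np.set_printoptions(precision=4,suppress=True)
s=r.sense();print(s['time_s'],s['eef_pos'],s['tool_rot'],s['gripper_width'],r.hold_point_z)
for n in("top","side"):
    d=r.snapshot(n);cv2.imwrite(f"pics/{n}0.png",cv2.cvtColor(d['pixels'],cv2.COLOR_RGB2BGR))
    print(n,d['intrinsics'],d['world_from_camera']);np.savez(f"pics/{n}0.npz",**d)
E
```

```text
pics
0.0 [ 0.2244 -0.5826  0.2304] [-3.0867 -0.5742  0.0008] 0.08543239518532021 0.0187
top [[457.9199   0.     281.6322]
 [  0.     457.9199 211.3396]
 [  0.       0.       1.    ]] [[ 0.0027 -0.9814  0.1918  0.2862]
 [-1.     -0.0017  0.0054 -0.0811]
 [-0.005  -0.1918 -0.9814  1.4449]
 [ 0.      0.      0.      1.    ]]
side [[500.1882   0.     277.5173]
 [  0.     500.1882 208.4754]
 [  0.       0.       1.    ]] [[-0.5311 -0.386   0.7543 -0.6467]
 [-0.8471  0.2634 -0.4616  0.6524]
 [-0.0205 -0.8841 -0.4668  0.782 ]
 [ 0.      0.      0.      1.    ]]
```

View pics/top0.png

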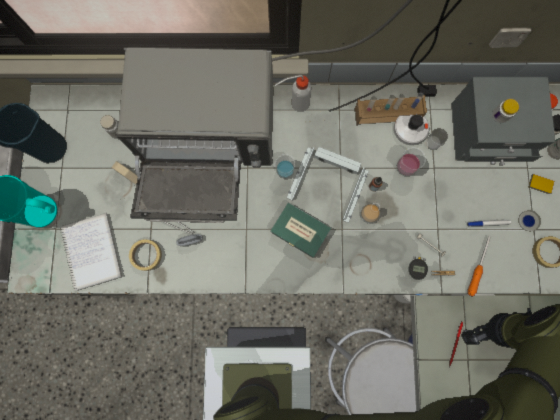

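View pics/side0.png

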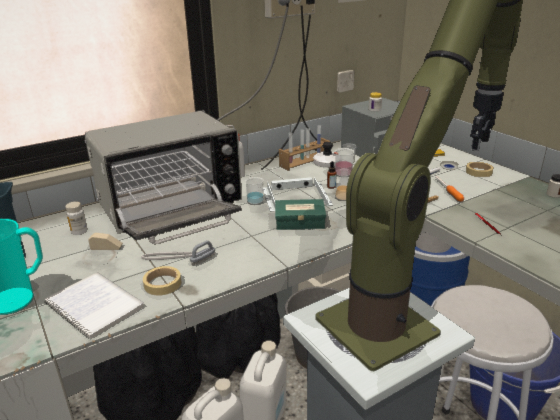

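```bash
python3 - <<'E'
import cv2
a=cv2.imread('pics/top0.png');cv2.imwrite('pics/top0z.png',cv2.resize(a[90:290,160:400],None,fx=3,fy=3,interpolation=cv2.INTER_CUBIC))
E
```

```text
(no output)
```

View pics/top0z.png

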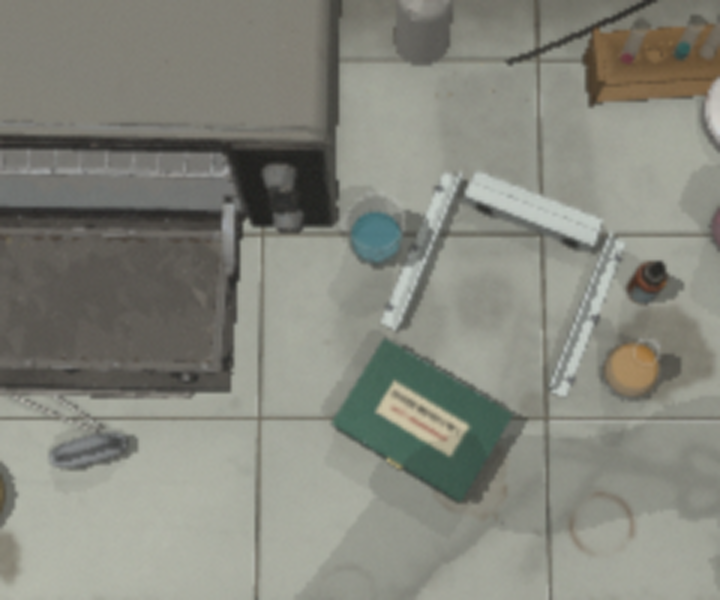

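The top view shows the green tin at about (302,231) with its latch at about (291,244). The pale rails are at about (300,173) and (355,196), and the stop is at about (338,160). I'll measure these next.

```bash
cat > h.py <<'E'
import cv2,numpy as np
np.set_printoptions(precision=4,suppress=True)
def cast(d,uv,z):
    uv=np.atleast_2d(np.asarray(uv,float));K=d['intrinsics'];T=d['world_from_camera']
    c=np.c_[(uv-[K[0,2],K[1,2]])/[K[0,0],K[1,1]],np.ones(len(uv))]@T[:3,:3].T
    o=T[:3,3];return o+c*((z-o[2])/c[:,2])[:,None]
def proj(d,p):
    K=d['intrinsics'];T=d['world_from_camera'];c=(np.atleast_2d(p)-T[:3,3])@T[:3,:3]
    return c[:,:2]/c[:,2:]*[K[0,0],K[1,1]]+[K[0,2],K[1,2]]
def rays2(d1,u1,d2,u2):
    A=[];o=[]
    for d,u in((d1,u1),(d2,u2)):
        T=d['world_from_camera'];p=cast(d,u,0)[0];v=p-T[:3,3];v/=np.linalg.norm(v);P=np.eye(3)-np.outer(v,v);A.append(P);o.append(P@T[:3,3])
    return np.linalg.solve(A[0]+A[1],o[0]+o[1])
E
python3 - <<'E'
from h import *
for n,(x,y,w,hh) in dict(top=(265,135,120,125),side=(235,165,130,75)).items():
    a=cv2.imread(f'pics/{n}0.png')[y:y+hh,x:x+w]
    f=6 if n=='side' else 4.7
    cv2.imwrite(f'pics/{n}0zz.png',cv2.resize(a,None,fx=f,fy=f,interpolation=cv2.INTER_NEAREST))
E
```

```text
(no output)
```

View pics/top0zz.png

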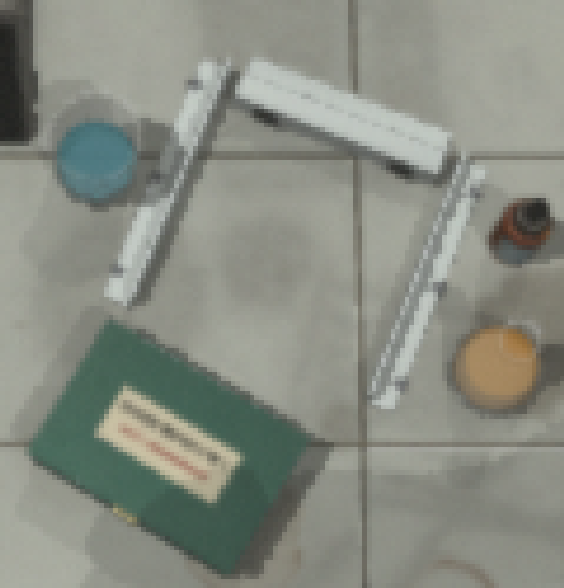

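View pics/side0zz.png

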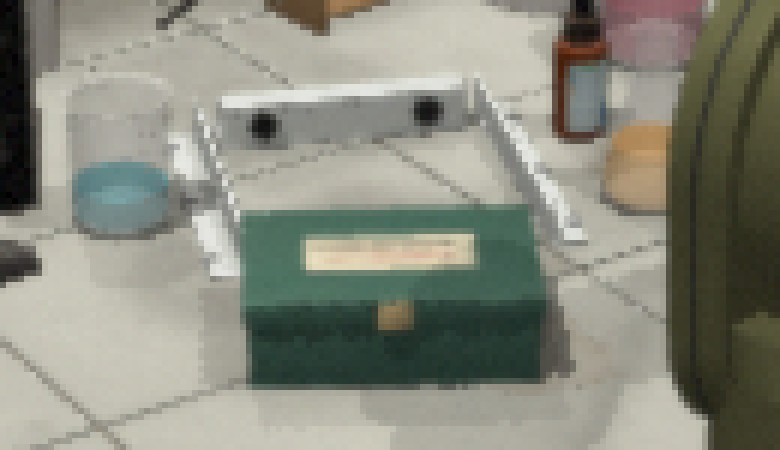

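```bash
python3 - <<'E'
from h import *
t=dict(np.load('pics/top0.npz'));s=dict(np.load('pics/side0.npz'))
g=t['pixels'];hsv=cv2.cvtColor(g,cv2.COLOR_RGB2HSV)
m=cv2.inRange(hsv,(65,80,20),(95,255,255));m[:, :260]=0;m[:,345:]=0;m[:195]=0;m[270:]=0
c=max(cv2.findContours(m,cv2.RETR_EXTERNAL,cv2.CHAIN_APPROX_NONE)[0],key=cv2.contourArea)[:,0]
print(cv2.contourArea(c), c.min(0),c.max(0))
P=cast(t,c,.052)[:,:2]
(cx,cy),sz,a=cv2.minAreaRect((P*1000).astype(np.float32));print('tin',cx,cy,sz,a,cv2.boxPoints(((cx,cy),sz,a)))
hs=cv2.cvtColor(s['pixels'],cv2.COLOR_RGB2HSV)
# bright
v=g.min(2)
w=(v>195).astype(np.uint8)*255;w[:,:285]=0;w[:,372:]=0;w[:140]=0;w[225:]=0
n,l,st,ce=cv2.connectedComponentsWithStats(w)
for i in range(1,n):
    if st[i,4]>60:
        c=max(cv2.findContours((l==i).astype(np.uint8),cv2.RETR_EXTERNAL,cv2.CHAIN_APPROX_NONE)[0],key=cv2.contourArea)[:,0]
        for z in(.003,.025,.03):
            Q=cast(t,c,z)[:,:2]*1000
            b=cv2.minAreaRect(Q.astype(np.float32));print(i,st[i],z,b,cv2.boxPoints(b).round(1).tolist())
vis=np.hstack([cv2.resize(x[135:260,265:385],None,fx=3,fy=3,interpolation=0) for x in(w,m)]);cv2.imwrite('pics/mask.png',vis)
E
```

```text
1.5 [305 220] [306 223]
tin 526.6918334960938 -147.13014221191406 (3.0862510204315186, 9.390463829040527) 89.56856536865234 [[ 521.9851 -148.6379]
 [ 531.3754 -148.7086]
 [ 531.3986 -145.6224]
 [ 522.0083 -145.5517]]
```

View pics/mask.png

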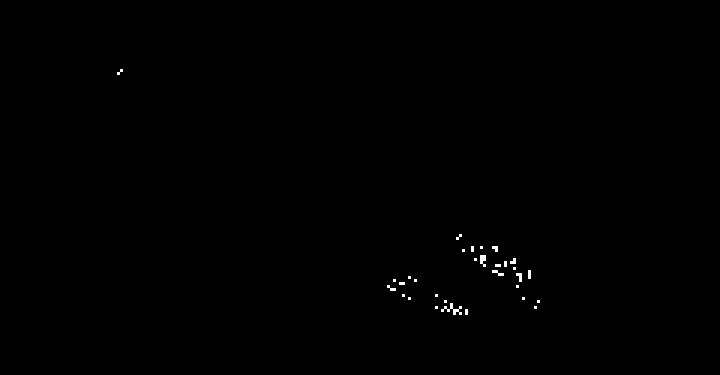

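Both masks came out almost empty, so the thresholds are wrong. I'll check the actual pixel values.

```bash
python3 - <<'E'
from h import *
t=dict(np.load('pics/top0.npz'));g=t['pixels']
for u,v in((320,235),(280,225),(338,160),(330,153),(290,195),(310,180),(350,245),(300,171)):print(u,v,g[v,u],cv2.cvtColor(g,cv2.COLOR_RGB2HSV)[v,u])
print(g[185,280:312].min(1));print(g[200,335:372].min(1))
print(g[145:185,330].min(1))
E
```

```text
320 235 [68 95 84] [78 72 95]
280 225 [ 74 106  91] [ 76  77 106]
338 160 [192 199 193] [ 64   9 199]
330 153 [189 195 189] [ 60   8 195]
290 195 [194 201 195] [ 64   9 201]
310 180 [158 161 151] [ 39  16 161]
350 245 [142 144 134] [ 36  18 144]
300 171 [119 125 120] [ 65  12 125]
[129 129 126 125 125 125 126 125 125 125 130 146 184 193 193 178 166 172
 140  98  89  96 128 138 143 148 147 147 149 147 145 143]
[140 141 143 146 148 153 112 140 149 149 145 133 130 127 122 156 148 132
 148 184 191 180 134 121 122 124 123 122 123 123 124 112 105 103 104 106
 106]
[136 132 133 133 135 138 158 183 189 182 165 189 192 194 190 180 130 100
 104 124 132 125 102  96 130 134 139 141 142 141 143 145 147 148 147 147
 148 144 143 142]
```

```bash
python3 - <<'E'
from h import *
t=dict(np.load('pics/top0.npz'));F=4
g=cv2.resize(t['pixels'],None,fx=F,fy=F,interpolation=cv2.INTER_CUBIC).astype(int)
px=lambda c:(c+.5)/F-.5
S=lambda a,x0,x1,y0,y1:a[y0*F:y1*F,x0*F:x1*F]
def box(m,z,k):
    k5=cv2.getStructuringElement(2,(k,k));m=cv2.morphologyEx(m,cv2.MORPH_CLOSE,k5)
    c=max(cv2.findContours(m,0,1)[0],key=cv2.contourArea)[:,0]
    b=cv2.minAreaRect((cast(t,px(c.astype(float)),z)[:,:2]*1000).astype(np.float32))
    print(z,np.r_[b[0],b[1],b[2]],cv2.boxPoints(b).round(1).tolist());return m
m=(((g[...,1]-g[...,0])>12)).astype(np.uint8)*255
k=np.zeros_like(m);S(k,262,345,195,270)[:]=255;m&=k
m=cv2.morphologyEx(m,cv2.MORPH_OPEN,np.ones((7,7),np.uint8))
m=box(m,.052,41)
w=(g.min(2)>158).astype(np.uint8)*255;k[:]=0;S(k,285,372,143,225)[:]=255;w&=k
n,l,st,ce=cv2.connectedComponentsWithStats(w)
for i in range(1,n):
    if st[i,4]>1000:
        print(i,st[i]/4)
        for z in(.003,.025,.03): box((l==i).astype(np.uint8)*255,z,3)
cv2.imwrite('pics/mask.png',np.hstack([cv2.resize(S(x,265,385,135,260),None,fx=.8,fy=.8,interpolation=0) for x in(w,m)]))
E
```

```text
0.052 [ 502.8318 -130.7048  156.0576  107.3504   58.8461] [[416.5, -169.6999969482422], [508.3999938964844, -225.1999969482422], [589.0999755859375, -91.69999694824219], [497.29998779296875, -36.20000076293945]]
1 [ 315.5   147.25   45.75   24.25 1664.  ]
0.003 [ 744.6697 -256.3316  151.0047   32.3887   67.9472] [[701.2999877929688, -320.20001220703125], [731.2999877929688, -332.3999938964844], [788.0, -192.39999389648438], [758.0, -180.3000030517578]]
0.025 [ 737.675  -253.6585  148.7007   31.8945   67.9472] [[695.0, -316.6000061035156], [724.5, -328.6000061035156], [780.4000244140625, -190.6999969482422], [750.7999877929688, -178.8000030517578]]
0.03 [ 736.0853 -253.0509  148.1771   31.7822   67.9472] [[693.5, -315.79998779296875], [723.0, -327.70001220703125], [778.5999755859375, -190.3000030517578], [749.2000122070312, -178.39999389648438]]
2 [301.75 147.5   11.    20.25 387.5 ]
0.003 [ 750.864  -152.8733   21.3375   68.8394   68.3846] [[714.9000244140625, -150.10000610351562], [778.9000244140625, -175.5], [786.7999877929688, -155.60000610351562], [722.7999877929688, -130.3000030
[... 1045 characters left out ...]
58789], [608.0999755859375, -87.0999984741211]]
15 [356.25 176.5    9.    18.75 253.  ]
0.003 [ 653.4515 -328.8776   13.9927   67.7293   67.9721] [[619.4000244140625, -322.70001220703125], [682.2000122070312, -348.1000061035156], [687.5, -335.1000061035156], [624.7000122070312, -309.70001220703125]]
0.025 [ 647.8486 -325.0975   13.7792   66.696    67.9721] [[614.4000244140625, -319.0], [676.2000122070312, -344.0], [681.2999877929688, -331.20001220703125], [619.5, -306.20001220703125]]
0.03 [ 646.5753 -324.2385   13.7307   66.4611   67.9721] [[613.2000122070312, -318.1000061035156], [674.7999877929688, -343.1000061035156], [680.0, -330.29998779296875], [618.2999877929688, -305.3999938964844]]
```

View pics/mask.png

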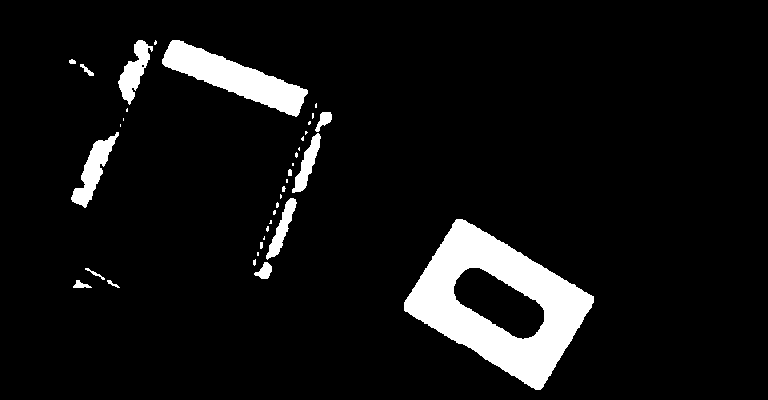

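```bash
python3 - <<'E'
from h import *
t=dict(np.load('pics/top0.npz'));s=dict(np.load('pics/side0.npz'))
a=np.radians(-22.05);ux=np.array([np.cos(a),np.sin(a)]);uy=np.array([-ux[1],ux[0]])
C=np.array([.7361,-.25305])  # stop top centre (z=.03)
def samp(d,x,y,z):
    X,Y=np.meshgrid(x,y,indexing='ij')
    p=np.c_[(C+X.reshape(-1,1)*ux+Y.reshape(-1,1)*uy),np.full(X.size,z)]
    uv=proj(d,p).astype(np.float32)
    return cv2.remap(d['pixels'],uv[:,0].reshape(X.shape),uv[:,1].reshape(X.shape),cv2.INTER_CUBIC).mean(2)
# rail profiles on z=.025, three stretches along lane
for nm,d in(('top',t),('side',s)):
  for sgn in(1,-1):
    y=sgn*np.arange(72,116,2)/1000
    print(nm,'L' if sgn>0 else 'R',(abs(y)*1000).round().astype(int))
    for x0 in(-.165,-.125,-.085,-.045,-.02):
        print(x0,samp(d,np.arange(x0,x0+.02,.002),y,.025).mean(0).round().astype(int))
# along x: rail mouth ends, at flange (z=.003)
x=np.arange(-205,-150,3)/1000
print((x*1000).round().astype(int))
for y,z in((.1,.003),(.087,.025),(-.1,.003),(-.087,.025)):print(y,z,samp(t,x,np.arange(y-.003,y+.0031,.002),z).mean(1).round().astype(int))
x=np.arange(-30,30,2)/1000;print((x*1000).round().astype(int))
print(samp(t,x,np.arange(-.06,.06,.004),.03).mean(1).round().astype(int))
E
```

```text
top L [ 72  74  76  78  80  82  84  86  88  90  92  94  96  98 100 102 104 106
 108 110 112 114]
-0.165 [139 133 114  96  89  91 105 140 173 178 173 176 183 183 172 162 150 135
 131 132 133 133]
-0.125 [151 139 116 102  97  98 111 144 174 176 172 174 177 179 179 173 160 138
 126 128 128 122]
-0.085 [151 140 119 103  96  96 111 141 155 131 110 107 114 123 125 122 114 102
  95  96  96  96]
-0.045 [138 131 114 100  95  97 113 148 173 173 172 178 188 196 199 195 183 166
 160 160 160 161]
-0.02 [159 141 108  86  81  89 112 149 170 168 170 177 184 181 173 164 152 145
 147 153 157 158]
top R [ 72  74  76  78  80  82  84  86  88  90  92  94  96  98 100 102 104 106
 108 110 112 114]
-0.165 [119 113 116 122 125 127 144 164 150 131 131 152 176 178 170 159 141 132
 138 144 146 146]
-0.125 [147 140 135 133 131 127 139 161 152 133 132 153 181 193 194 188 165 145
 143 144 143 141]
-0.085 [159 152 145 143 141 135 143 161 154 135 134 153 179 191 192 187 168 152
 151 155 155 153]
-0.045 [147 143 141 140 140 137 143 158 150 132 134 156 181 193 192 183 163 145
 144 147 146 144]
-0.02 [158 133 103  89  8
[... 1251 characters left out ...]
 -202 -199 -196 -193 -190 -187 -184 -181 -178 -175 -172 -169 -166
 -163 -160 -157 -154 -151]
0.1 0.003 [105 106 110 111 114 119 124 133 141 139 158 191 197 197 195 184 161 151
 171]
0.087 0.025 [ 85  85  84  90 110 130 137 136 133 138 137 143 152 155 144 146 153 148
 151]
-0.1 0.003 [141 121 137 151 153 151 147 146 143 141 170 193 194 188 189 172 140 152
 176]
-0.087 0.025 [127 122 117 110 108 112 118 120 123 124 129 143 157 152 141 146 141 143
 157]
[-30 -28 -26 -24 -22 -20 -18 -16 -14 -12 -10  -8  -6  -4  -2   0   2   4
   6   8  10  12  14  16  18  20  22  24  26  28]
[126 117 102  90  84  89 109 148 179 190 193 194 194 194 192 185 183 189
 193 192 192 188 174 155 145 141 140 140 140 140]
```

The rails' inner edges come out at ±85 mm about my axis, with the mouth 175.5 mm before the stop centre. Next I'll cross-check heights from the two views and print the bay and tin poses.

```bash
cat >> h.py <<'E'
A=np.radians(-22.05);UX=np.array([np.cos(A),np.sin(A)]);UY=np.array([-UX[1],UX[0]])
O=np.array([.7361,-.25305])-.1755*UX
def b2w(x,y,z=0):
    """bay mm -> world m"""
    p=O+x/1000*UX+y/1000*UY;return np.array([p[0],p[1],z])
def w2b(p):
    p=np.asarray(p)[...,:2]-O;return np.stack([p@UX,p@UY],-1)*1000
def rot(jaw_deg):
    """tool down, jaw axis (tool y) at angle jaw_deg from bay x"""
    from scipy.spatial.transform import Rotation as R
    y=np.array([np.cos(A+np.radians(jaw_deg)),np.sin(A+np.radians(jaw_deg)),0]);z=np.array([0,0,-1.]);x=np.cross(y,z)
    return R.from_matrix(np.c_[x,y,z]).as_rotvec()
def tin(d,F=4,z=.052):
    g=cv2.resize(d['pixels'],None,fx=F,fy=F,interpolation=cv2.INTER_CUBIC).astype(int)
    m=(((g[...,1]-g[...,0])>12)).astype(np.uint8)*255
    k=np.zeros_like(m);k[140*F:275*F,262*F:370*F]=255;m&=k
    m=cv2.morphologyEx(m,cv2.MORPH_OPEN,np.ones((7,7),np.uint8));m=cv2.morphologyEx(m,cv2.MORPH_CLOSE,cv2.getStructuringElement(2,(41,41)))
    c=max(cv2.findContours(m,0,1)[0],key=cv2.contourArea)[:,0]
    P=w2b(cast(d,(c+.5)/F-.5,z)).astype(np.float32)
    (cx,cy),(w,h),a=cv2.minAreaRect(P)
    if w>h:a-=90
    yaw=(a+45)%90-45
    # box centre is .7 mm towards the latch side
    return np.array([cx+.7*np.cos(np.radians(yaw)),cy+.7*np.sin(np.radians(yaw)),yaw]),(w,h)
E
python3 - <<'E'
from h import *
t=dict(np.load('pics/top0.npz'));s=dict(np.load('pics/side0.npz'))
print(tin(t))
W=np.array([[497.3,-36.2,52],[416.5,-169.7,52],[589.1,-91.7,52],[508.4,-225.2,52]])/1000
sz=np.array([[245,303],[545,297],[243,212],[532,206]])/6+[235,165]-.5
for w,u in zip(W,sz):print('two-view lid corner',rays2(t,proj(t,w)[0],s,u),w)
# stop top front corners: side picture zoom (222,110)?,(470,92)
for b,u in((( 158.5,74),(222,109)),((158.5,-74),(462,92))):
    w=b2w(*b,.03);print('stop',rays2(t,proj(t,w)[0],s,np.array(u)/6+[235,165]-.5),w)
from workcell import r
for j in(0,180,90,-90):
    for p in(b2w(-86,130,.03),b2w(-160,0,.03),b2w(41,0,.03)):
        q=r.solve_ik(p,rot(j));print(j,p,q)
E
```

```text
(array([-85.9453,  25.7131,  -9.1039]), (156.05764770507812, 107.35045623779297))
two-view lid corner [ 0.4961 -0.0373  0.0553] [ 0.4973 -0.0362  0.052 ]
two-view lid corner [ 0.4167 -0.1691  0.054 ] [ 0.4165 -0.1697  0.052 ]
two-view lid corner [ 0.5881 -0.0928  0.0526] [ 0.5891 -0.0917  0.052 ]
two-view lid corner [ 0.5077 -0.2263  0.0516] [ 0.5084 -0.2252  0.052 ]
stop [ 0.748  -0.1782  0.0299] [ 0.7481 -0.1781  0.03  ]
stop [ 0.6941 -0.3156  0.0256] [ 0.6926 -0.3153  0.03  ]
0 [ 0.5425 -0.0344  0.03  ] [ 0.0683  0.9071 -0.1513  1.942   0.3867  0.3202 -0.779 ]
0 [ 0.4251 -0.1271  0.03  ] [ 0.3056  0.8746 -0.1926  2.2352  1.3016  0.1529 -1.5022]
0 [ 0.6114 -0.2026  0.03  ] [ 0.3643  0.9846 -0.2166  1.6238  0.3381  0.5702 -0.4294]
180 [ 0.5425 -0.0344  0.03  ] [-0.2672  0.9662  0.43    1.9595 -0.9551  0.4336 -2.6299]
180 [ 0.4251 -0.1271  0.03  ] [ 0.8537  1.2264 -1.2578  2.2073  1.4604  1.1221  1.4833]
180 [ 0.6114 -0.2026  0.03  ] [-0.0081  1.0506  0.5001  1.6457 -0.759   0.6493 -2.6223]
90 [ 0.5425 -0.0344  0.03  ] [ 0.2691  0.9485 -0.4964  1.9312  0.922   0.5071  0.293 ]
90 [ 0.4251 -0.1271  0.03  ] [ 0.2291  0.8726 -0.0686  2.2393  1.0409  0.0609  0.3307]
90 [ 0.6114 -0.2026  0.03  ] [ 0.5188  1.0258 -0.5152  1.6146  0.7149  0.698   0.8324]
-90 [ 0.5425 -0.0344  0.03  ] [-0.0699  0.9112  0.082   1.9492 -0.2285  0.29   -1.756 ]
-90 [ 0.4251 -0.1271  0.03  ] None
-90 [ 0.6114 -0.2026  0.03  ] [ 0.2103  0.9828  0.0712  1.633  -0.1173  0.5299 -1.6045]
```

The two views agree: the lid top is at 52–55 mm and the stop top at about 26–30 mm. The tin sits at bay (-86, 26) mm, yaw -9.1°. I'll set two fingertips along its left side, parallel to the bay, and push toward -y.

```bash
python3 - <<'E'
from workcell import r
from h import *
r.move_pose(b2w(-86,145,.2),rot(0))
r.command_gripper(.055)
r.servo_line(b2w(-86,145,.022),v=.12)
s=r.sense();print(s['time_s'],s['eef_pos'],w2b(s['eef_pos']),s['wrist_force'],s['gripper_width'])
for n in("top","side"):
    d=r.snapshot(n);cv2.imwrite(f"pics/{n}1.png",cv2.cvtColor(d['pixels'],cv2.COLOR_RGB2BGR))
x,y=180,120
a=cv2.imread('pics/side1.png')[130:250,180:380];b=cv2.imread('pics/top1.png')[135:285,200:400]
cv2.imwrite('pics/c1.png',np.vstack([cv2.resize(q,None,fx=2.2,fy=2.2) for q in(a,b)]))
E
```

```text
4.4583 [ 0.5487 -0.0205  0.0226] [-85.5463 145.1811] [ 0.4194  0.1547 -0.0339] 0.05518085125946442
```

View pics/c1.png

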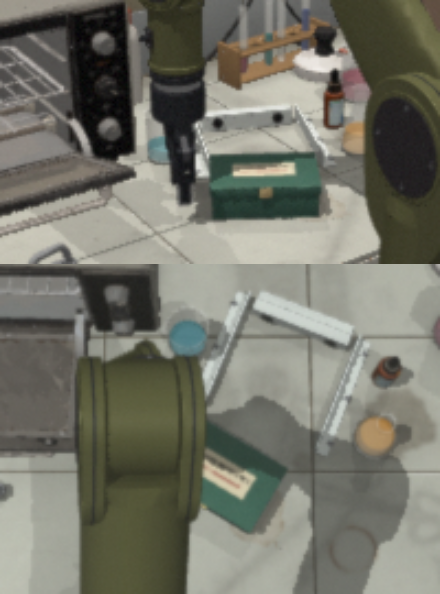

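The fingers are beside the tin's left end, clear of it at about (262,222) in the side view. The arm hides part of the tin from above. Now the lateral push.

```bash
python3 - <<'E'
from workcell import r
from h import *
for y in(122,115,108,100,95,91):
    r.servo_line(b2w(-86,y,.022),v=.04);s=r.sense()
    print(y,s['time_s'],w2b(s['eef_pos']),s['wrist_force'])
r.servo_line(b2w(-86,135,.022),v=.1)
r.servo_line(b2w(-110,190,.15),v=.15)
s=r.sense();print(s['time_s'])
for n in("top","side"):
    d=r.snapshot(n);cv2.imwrite(f"pics/{n}2.png",cv2.cvtColor(d['pixels'],cv2.COLOR_RGB2BGR));np.savez(f"pics/{n}2.npz",**d)
    if n=='top':print(tin(d))
a=cv2.imread('pics/side2.png')[130:250,180:380];b=cv2.imread('pics/top2.png')[135:285,200:400]
cv2.imwrite('pics/c2.png',np.vstack([cv2.resize(q,None,fx=2.2,fy=2.2) for q in(a,b)]))
E
```

```text
122 5.2833 [-85.9702 121.9912] [ 0.5518  0.3746 -0.28  ]
115 5.6083 [-86.048  114.5261] [ 0.242  -0.7173 -0.0694]
108 5.9333 [-86.003  107.0826] [-0.5498 -0.3745  0.7312]
100 6.2833 [-85.9636  99.0669] [-0.1269 -0.5269 -0.4227]
95 6.5583 [-85.9883  94.2858] [ 0.895  -0.55    0.3526]
91 6.8083 [-86.0636  90.4322] [0.807  0.3671 0.5496]
8.4917
(array([-79.0866,  -1.0694,  -3.0239]), (156.6084442138672, 106.36527252197266))
```

View pics/c2.png

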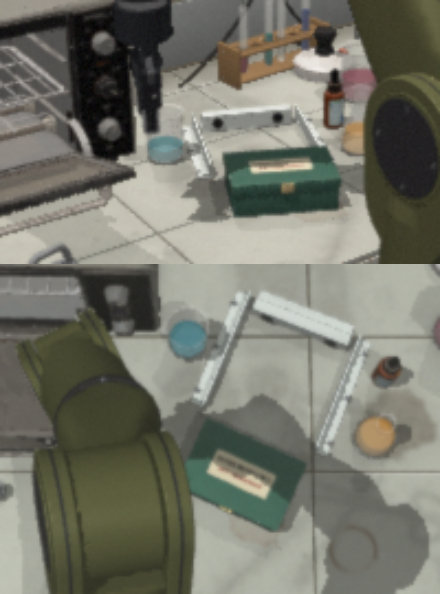

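The tin is now at bay (-79, -1) mm, yaw -3.0°, and nothing else looks disturbed. The two-finger push from behind should take out the rest of the yaw before the mouth. I'll check reachability and set up behind it.

```bash
python3 - <<'E'
from workcell import r
from h import *
r.servo_line(b2w(-110,190,.2),v=.2)
for j in(90,-90):
    for x,z in((-156,.2),(-156,.022),(-100,.022),(40,.022)):print(j,x,z,r.solve_ik(b2w(x,-1,z),rot(j)))
r.move_pose(b2w(-156,-1,.2),rot(90))
r.command_gripper(.075)
r.servo_line(b2w(-156,-1,.022),v=.12)
s=r.sense();print(s['time_s'],w2b(s['eef_pos']),s['eef_pos'],s['wrist_force'],s['qpos'],s['gripper_width'])
for n in("top","side"):
    d=r.snapshot(n);cv2.imwrite(f"pics/{n}3.png",cv2.cvtColor(d['pixels'],cv2.COLOR_RGB2BGR))
a=cv2.imread('pics/side3.png')[130:250,180:380];b=cv2.imread('pics/top3.png')[135:285,200:400]
cv2.imwrite('pics/c3.png',np.vstack([cv2.resize(q,None,fx=2.2,fy=2.2) for q in(a,b)]))
E
```

```text
90 -156 0.2 [ 0.7037  0.6207 -0.8098  2.0967  0.6978  0.7148  0.6182]
90 -156 0.022 [ 0.2901  0.8917 -0.161   2.2256  1.3313  0.1288  0.045 ]
90 -100 0.022 [ 0.4869  0.9368 -0.4568  2.0527  1.0802  0.4146  0.3471]
90 40 0.022 [ 0.6     1.0782 -0.6805  1.614   0.8967  0.7889  0.6976]
-90 -156 0.2 [ 0.1458  0.5215  0.0678  2.1235 -0.0707  0.4986 -1.6888]
-90 -156 0.022 None
-90 -100 0.022 [ 0.2093  0.9043  0.0046  2.067  -0.0212  0.1703 -1.7225]
-90 40 0.022 [ 0.238   0.9919  0.0217  1.6355 -0.0369  0.5146 -1.6736]
12.2583 [-155.9673   -0.953 ] [ 0.4285 -0.1295  0.0221] [-0.3835  0.076  -0.1559] [ 0.3971  0.9041 -0.3355  2.2198  1.4024  0.2653 -0.0258] 0.07505105498091635
```

View pics/c3.png

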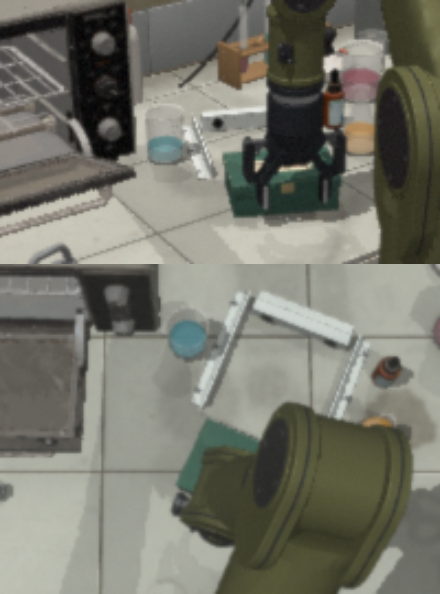

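The open fingers straddle the latch behind the tin at about (300,200) in the side view. I'll push far enough to square it, then back off and look before it enters the mouth.

```bash
cat > look.py <<'E'
from workcell import r
from h import *
def look(k):
    for n in("top","side"):
        d=r.snapshot(n);cv2.imwrite(f"pics/{n}{k}.png",cv2.cvtColor(d['pixels'],cv2.COLOR_RGB2BGR));np.savez(f"pics/{n}{k}.npz",**d)
        if n=='top':print(tin(d))
    a=cv2.imread(f'pics/side{k}.png')[130:250,180:380];b=cv2.imread(f'pics/top{k}.png')[135:285,200:400]
    cv2.imwrite(f'pics/c{k}.png',np.vstack([cv2.resize(q,None,fx=2.2,fy=2.2) for q in(a,b)]))
def st(*a):
    s=r.sense();print(*a,s['time_s'],w2b(s['eef_pos']),s['wrist_force'])
E
python3 - <<'E'
from look import *
for x in(-145,-139,-134,-130):
    r.servo_line(b2w(x,-1,.022),v=.04);st(x)
r.servo_line(b2w(-140,-1,.022),v=.1)
r.servo_line(b2w(-140,-1,.2),v=.25)
r.move_pose(b2w(-110,210,.2),rot(90));st()
look(4)
E
```

```text
-145 12.7833 [-145.0482   -1.0659] [-0.3198  0.919  -0.161 ]
-139 13.0833 [-139.4701   -1.2001] [-0.538   0.5279 -0.826 ]
-134 13.3583 [-134.3956   -1.3422] [-1.6689 -0.8587  0.8903]
-130 13.6083 [-129.8814   -0.8584] [-1.3649  0.0153  0.116 ]
15.6167 [-110.1428  207.5888] [ 0.344  -0.2445 -0.0598]
(array([ 75.7738, 142.3632,  22.1241]), (54.88667297363281, 52.93634033203125))
```

View pics/c4.png

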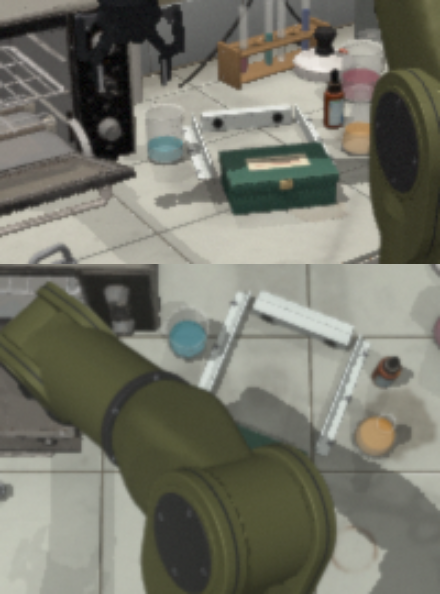

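The top view is blocked by the arm, so I'm moving to the pose that was clear before.

```bash
python3 - <<'E'
from look import *
q=r.solve_ik(b2w(-110,230,.2),rot(0));print(q)
r.move_pose(b2w(-110,230,.2),rot(0));st()
look(5)
E
```

```text
[-0.0043  0.6585 -0.3311  1.7883  0.2981  0.7441 -0.877 ]
16.875 [-109.8842  229.2222] [0.2739 0.4595 0.3578]
(array([-67.8071,   1.6302,   0.3833]), (106.87037658691406, 156.5087890625))
```

View pics/c5.png

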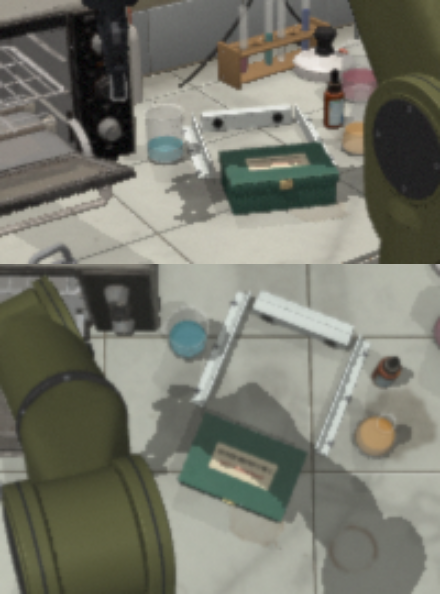

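The tin is at (-68, +1.6) mm, yaw 0.4°, lined up and still outside the mouth. I'll push down the lane partway and check.

```bash
python3 - <<'E'
from look import *
r.move_pose(b2w(-145,1,.2),rot(90))
r.servo_line(b2w(-145,1,.022),v=.15)
st()
for x in(-130,-110,-90,-60,-45):
    r.servo_line(b2w(x,1,.022),v=.04);st(x)
r.servo_line(b2w(-60,1,.022),v=.1)
r.servo_line(b2w(-60,1,.2),v=.25)
r.move_pose(b2w(-110,230,.2),rot(0));st()
look(6)
E
```

```text
19.6583 [-144.9195    1.2153] [ 0.1043 -0.2215 -0.3309]
-130 20.1833 [-129.9551    0.8882] [-0.5278  0.2218  0.5337]
-110 20.8333 [-110.13      0.8569] [-2.1669  0.7975 -0.8418]
-90 21.4833 [-89.2414   1.1347] [ 0.7614 -0.5925 -0.4322]
-60 22.3833 [-59.5368   0.8898] [-0.5403 -0.9252 -0.6516]
-45 22.9083 [-43.9841   1.1029] [ 1.1846 -0.1088  0.017 ]
25.5167 [-110.0039  229.0164] [-0.1109 -0.6442 -0.1064]
(array([19.514 ,  1.6135, -0.1983]), (157.19732666015625, 107.46604919433594))
```

View pics/c6.png

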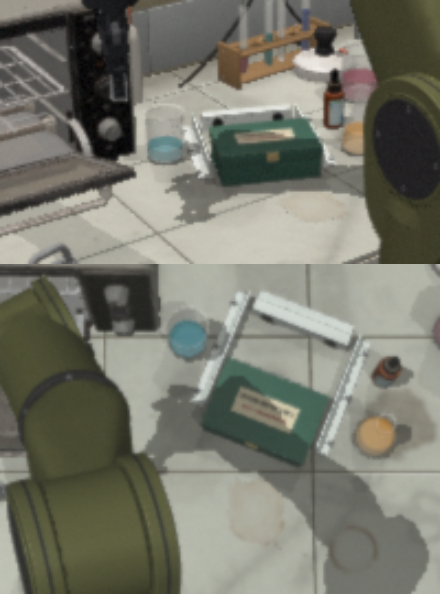

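Partway in, the tin is at (19.5, 1.6) mm, yaw -0.2°, well inside both rails. Final stretch, with force checks at the stop.

```bash
python3 - <<'E'
from look import *
r.move_pose(b2w(-60,1,.2),rot(90))
r.servo_line(b2w(-60,1,.022),v=.15)
st()
for x in(-40,0,30):
    r.servo_line(b2w(x,1,.022),v=.05);st(x)
for x in np.arange(33,50,1.):
    r.servo_line(b2w(x,1,.022),v=.02);s=r.sense();f=s['wrist_force'][:2]@UX
    print(x,w2b(s['eef_pos']),round(f,2))
    if f<-8:break
E
```

```text
28.3833 [-59.504    1.2702] [-0.7192 -0.5217 -0.279 ]
-40 28.9333 [-39.4236   1.0101] [-0.2696 -0.0594 -0.0707]
0 29.8833 [0.6617 1.0524] [ 0.8133 -0.0413  0.8043]
30 30.6333 [30.6738  1.032 ] [-0.5809  0.7935  0.0463]
33.0 [32.3292  0.9785] -2.88
34.0 [33.3266  0.9848] -4.01
35.0 [34.9365  1.0699] -4.7
36.0 [36.2055  1.0486] -2.56
37.0 [37.3318  1.0624] -2.3
38.0 [38.3176  0.9786] -2.24
39.0 [39.29    0.9849] -1.92
40.0 [40.2557  0.9202] -1.95
41.0 [41.2125  0.9333] -2.56
42.0 [42.2208  0.9313] -1.39
43.0 [42.3479  0.9493] -5.06
44.0 [42.3279  0.9304] -7.89
45.0 [42.2933  0.9407] -10.29
```

The push stalls at 42.3 mm while the force climbs, so the tin is against the buffers. I'll back off, lift clear and look.

```bash
python3 - <<'E'
from look import *
r.servo_line(b2w(20,1,.022),v=.06)
r.servo_line(b2w(20,1,.2),v=.25)
r.move_pose(b2w(-110,230,.2),rot(0));st()
look(7)
# bystander check: difference from the first top picture outside arm
a=cv2.imread('pics/top0.png');b=cv2.imread('pics/top7.png')
E
```

```text
36.9083 [-109.7915  229.2091] [-0.759   0.2918  0.0377]
(array([104.3476,   1.3679,   0.0626]), (111.48664093017578, 157.3817901611328))
```

View pics/c7.png

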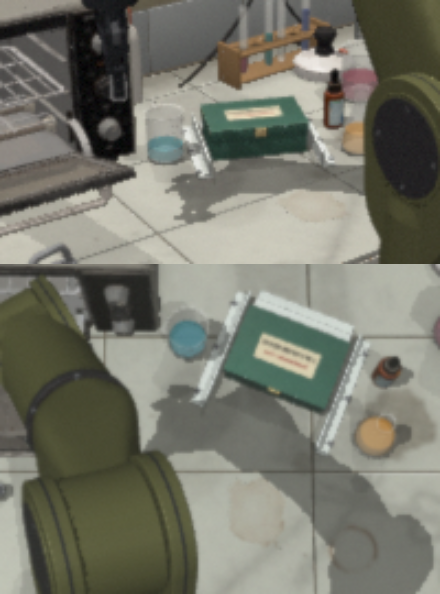

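View pics/top7.png

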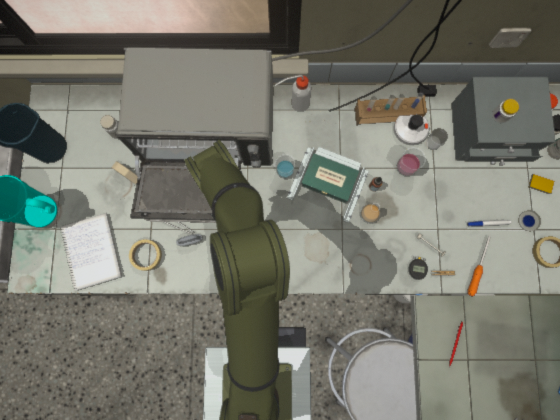

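```bash
python3 - <<'E'
from look import *
r.servo_line([.48,.05,.27],v=.15);r.wait(.5);st()
s=r.sense();print(abs(s['joint_velocities']).max() if hasattr(s['joint_velocities'],'max') else s['joint_velocities'])
look(8)
# shift of bystanders, first vs last top picture (phase correlation of patches)
a=cv2.imread('pics/top0.png',0).astype(np.float32);b=cv2.imread('pics/top8.png',0).astype(np.float32)
for n,(u,v,w) in dict(beaker=(285,168,14),flask=(371,213,14),bottle=(376,184,12),brush=(190,238,18),watch=(418,268,18),tape=(145,256,24)).items():
    p,q=[x[v-w:v+w,u-w:u+w] for x in(a,b)];print(n,cv2.phaseCorrelate(p,q,cv2.createHanningWindow((2*w,2*w),cv2.CV_32F)),abs(p-q).mean())
for n,(u,v,w,h) in dict(railL=(300,175,13,22),railR=(355,195,12,24),stop=(338,160,24,12)).items():
    pass
E
```

```text
38.3667 [-175.6025  184.8047] [-0.3853 -0.2147  0.4488]
0.003307331013365211
(array([104.4995,   1.4951,   0.2031]), (110.53739929199219, 157.2666778564453))
beaker ((-0.05182139925733509, 0.04969267385837739), 0.968017684618632) 8.079082
flask ((0.03370442392626849, -0.007407711203450518), 0.998418296178182) 8.077806
bottle ((0.05918041425070264, -0.029106054606931053), 0.9998817460404502) 2.302675
brush ((-0.07859592293242201, 0.04879408562705123), 0.9380243913626966) 3.3108249
watch ((-0.11132767409362998, -0.11533189637405883), 0.9557737939887576) 5.829354
tape ((0.010109631436463928, -0.06098201870741704), 0.9949047675149308) 3.689393
```

View pics/c8.png

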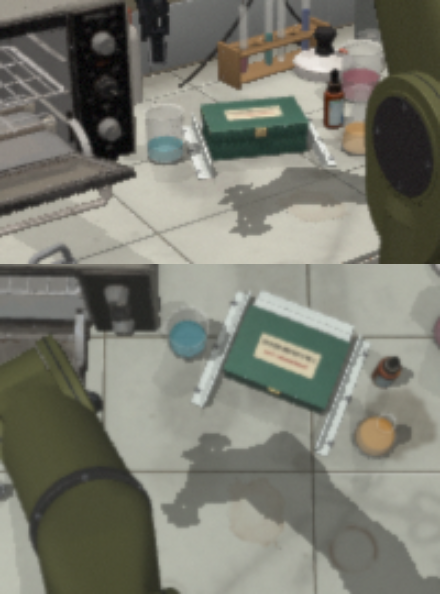

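The tin is square against the stop between both rails. The bystanders shifted by no more than 0.16 px between the first and last top views, and the arm is clear.

```bash
python3 -c "
from workcell import r
print(r.sign_off())"
```

```text
the job is handed in; nothing more can be done
None
```

The tin now stands straight against the end stop, and I handed the job in at about 38.5 s of the 72 s allowed.

**What I did:** I pushed the tin sideways with two fingertips. I then squared it from behind while it was still outside the mouth and pushed it down the lane. I looked again after each stage. The last push stalled, with the force rising from about 2 N to 10 N, which I took as contact with the buffers.

**Last checks:**
- **Position:** the tin was at bay x = 104.5, y = 1.5 mm, yaw 0.2° (home is 104, 0, 0). That leaves about 8 mm to the nearer rail.
- **Bystanders:** all six were within 0.2 px (under 1 mm) of where they started.
- **Arm:** it was clear of everything, with the wrist force near zero.

**Did not go to plan:**
- The sideways push left 3° of skew, which the push from behind removed.
- One look was blocked by the arm and was repeated from another pose.
- In the last two looks, the top-view outline of the tin's lid read 111 mm deep instead of 107 mm. I put this down to the shaded front face, so x from the camera is good to about 2 mm. The stall gives x between 104 and 106 mm.

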